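Put the red stamp away in the document box

TASK

Put the red hand stamp away in the blue document box. First raise the box's lid by its brass bar all the way until it meets the rubber buffer of the lid stay, push it gently but firmly home so that the buffer gives a little and the lid stays leaning on it, and let go; then set the stamp down upright, without dropping it, in the box's larger compartment. Leave the lid against its buffer and everything else where it is.

Things in the scene. Friction and masses are not known exactly. Their poses are not given: they have to be found in the camera images.
- docbox: Navy document box, fixed, 170 (its x) x 240 (y) x 80 mm high, walls and floor 5 mm. Origin: centre of underside. Lid hinge along its +x side; front is -x. A cream divider 5 mm thick, top 55 mm above the table, at y = -42 mm splits it: larger compartment y -40 to +115, x -80 to +80 mm, floor at z = 5 mm, empty; the small one (y -115 to -45) holds a brass tin.
- lid (a joint): Lid angle, rad: 0 shut, growing as the bar is raised and swung over towards the box's +x side (1.57 is upright). Friction hinge, 0.42 N m: stays where it is left. Lid 0.2 to 0.4 kg, 10 mm thick, 170 mm from hinge to front edge. Starts shut or ajar by up to 0.25. Meets the stay's buffer at an angle between 1.45 and 1.85, set differently each time.
- lid_hinge (a point): Point on the lid's hinge axis, middle of the box's length, 80 mm above the table; the axis is parallel to the box's y. Axes are the lid's: at angle 0 parallel to the box's.
- pull_bar (a point): Centre of the lid's brass pull bar, a round bar 12 mm thick and 100 mm long parallel to the hinge axis, 210 mm along the lid from the axis and 5 mm to its outer side (above it when shut); its centre is 40 mm from the lid's front edge (34 mm of free gap), so fingers can pinch it from above, one on each side, and it can turn between them as the lid swings.
- strike (a point): Steel plate, 30 x 30 x 3 mm, on the lid's outer face (on top when shut), 120 mm from the hinge axis; it meets the buffer. The point is the centre of its outer face. Push it on the buffer with about 10 N: at least 5 N for half a second, never over 20 N. At the pull bar that is 6 N (3 to 11 N) on top of the 2 N that swings the lid freely near upright. Let go, the lid stays bearing on the buffer.
- stay: Lid stay: fixed dark steel bracket behind the hinge, with an aluminium arm set to a different angle each time and on it a black rubber buffer, 22 mm diameter, 120 mm from the hinge axis, on the lid's outer side. Origin: on the table under the hinge axis. The buffer is sprung and damped: it yields about 1 mm per 2.8 N, 14 mm at most.
- stamp_red_mid (a point): Centre of the handle of the red stamp, 45 mm above its foot (z up): red plastic base 50 x 36 x 18 mm, dark turned wooden handle on top, round, 27 mm thick at this point, 62 mm high over all, 0.08 to 0.17 kg. It stands on the table.
- stamp_green: The other stamp, same shape with a green base and light handle; origin: centre of its underside. To be left alone.
- tin: Round brass ink tin, 56 mm diameter, 26 mm high, in the box's small compartment. Origin: centre of underside. To be left alone.
- notebook: Navy cloth-bound book, 200 x 130 x 28 mm, lying. Origin: centre of underside. To be left alone.
- mug: White mug, 80 mm wide, 95 mm high. Origin: centre of underside. To be left alone.
- gluejar: Glass jar with yellow cap, 60 mm wide, 75 mm high. Origin: centre of underside. To be left alone.
- tape: Roll of amber tape lying flat, 90 mm wide, 24 mm high. Origin: centre of underside. To be left alone.
- magnifier: Pink hand magnifier lying flat, 200 mm long, 16 mm high. Origin: under its middle. To be left alone.
Things that resemble listed ones, but are neither listed nor needed, are in the scene too. Leave any turquoise or white look-alike of the part that bears stamp_red_mid alone. Of the things shaped like the stay, the steel one is meant.

How it is judged:
On the way, in this order (a step that is already met when the one before it is completed fails the run):
1. the lid is pushed home on the stay's buffer with at least 5 N for 0.3 s (contact force between lid and stay above 5 N and value of joint lid above 1.35 rad), for 0.3 s.
2. the red stamp stands upright in the larger compartment (x of stamp_red_mid in the frame of docbox between -0.075 and 0.075 m and y of stamp_red_mid in the frame of docbox between -0.035 and 0.11 m and z of stamp_red_mid in the frame of docbox below 0.056 m and angle between stamp_red_mid's own z axis and vertical below 0.15 rad), for 0.2 s.
At the end, for the whole second after the job is handed in: The lid, let go, still bears on the stay's buffer (over 0.5 N); the red stamp stands released, at rest, upright within 0.15 rad on the floor of the larger compartment (handle centre within its walls, under 56 mm above the box's underside) (all of step 2 and linear speed of stamp_red below 0.02 m/s and contact force between lid and stay above 0.5 N and value of joint lid above 1.35 rad); the robot touches nothing.
It fails at once if the lid is pressed on its buffer with more than 20 N (contact force between lid and stay above 20 N).
It fails at once if the stamp is dropped or thrown into the box (faster than 0.6 m/s inside it) (linear speed of stamp_red above 0.6 m/s and x of stamp_red_mid in the frame of docbox between -0.075 and 0.075 m and y of stamp_red_mid in the frame of docbox between -0.035 and 0.11 m and z of stamp_red_mid in the frame of docbox below 0.12 m).
It fails at once if another thing is moved by more than 30 mm (distance of any of stamp_green, tin, notebook, mug, gluejar, tape, magnifier from where it was at the start of the episode above 0.03 m).
It also fails if it takes over 72 s, if anything falls off the work surface, if the arm or the gripper's body presses on something with over 40 N, if the wrist force passes 120 N, or if a joint passes its speed limit or range.

ROBOT

A 7-joint arm with a two-finger parallel gripper is mounted at the origin on the work surface. World frame = base frame: x ahead of the robot, y to its left, z up, the work surface at z = 0. Lengths are in m, angles in rad, forces in N, time in s.
With the tool pointing down it reaches from about 0.4 to 0.875 m from the base axis. Payload 19.3 kg.
Tool frame: the origin (TCP) lies on the centre line of the jaws, within the pads' length; the fingertips stand 11 mm ahead of it and the grasp point (between the pads) lies 8 mm behind it; y points along the fingers, x is the direction in which the jaws open and shut, and the axes are right-handed (so a half turn about y gives the same grasp; the last joint's range is limited). The gripper opens to 85 mm and grips with 20 to 120 N. Pads are 22 mm wide; open, the fingers measure 114 mm over their backs; the gripper's body (76 mm by 85 mm) begins 54 mm behind the grasp point. The pads swing forward as they close: fully open they stand 13 mm farther back than shut.
Start: joints at [1.051, 0.521, -0.036, 1.599, 0.021, 1.021, -0.113], TCP at [0.272, -0.563, 0.242] pointing down, gripper open.
Joint ranges: [-2.91, 2.91], [-0.3, 2.13], [-1.5, 1.42], [0.17, 2.43], [-1.26, 4.41], [0.16, 1.93], [-2.52, 2.52]. Speed limits (rad/s): [1.89, 1.89, 2.39, 2.39, 3.01, 3.01, 3.01].

INTERFACE

Orientations are given as [roll, pitch, yaw] about the fixed x, y, z axes, in that order (R = Rz(yaw) Ry(pitch) Rx(roll)).
In Python, from workcell import monitor, cams, bot gives the robot as it stands.
- The arm moves only by the tool send_rows, never from a script. Its argument "series" is text: rows parted by semicolons, each of 7 numbers parted by spaces: the turn, a rotation vector about the tool's x, y, z in rad, then the shift along the tool's x, y, z in mm, then the opening, from 0 (shut) to 1 (fully open). In form: ax ay az tx ty tz claw; .... A call has 1 to 20 rows; each row is the pose to reach, as a shift and turn from the pose commanded when the call began, along the tool's axes at that moment; what a row does not reach only later rows make up. A row lasts 1/12 s, in which the tool goes at most 41.7 mm and 7.16 degrees, less where a joint would pass 70% of its speed; a pose out of reach is approached as far as the arm can. A call with a gripper value outside its range is refused whole. The fingers move at their own pace and stop on an object; "force" is the grip in N (left out, the last holds). Time passes only in rows, so rows that repeat a pose let the fingers close. It gives the time, the measured TCP pose, the force and the opening at its end, in the units of the state.
- monitor.observe(): the state, without advancing time (a new reading comes with each control period).
- cams.grab_frame(name): name is "scene" or "top" or "wrist"; returns the picture (420x560x3 uint8, red, green, blue); there is no depth.
- cams.get_calibration(name): a dict with "mtx" (3x3 intrinsics, pixels), "origin" and "attitude" of the camera in the world. Camera axes: x right, y down, z forward; pixel columns grow to the right and rows downward; lengths in m; the calibration is good to about 2 mm. The wrist camera is an equidistant fisheye: a pixel r from the principal point sees the ray r / f radians off the axis. A picture is of the moment at which its call begins: read the wrist's pose just before it. get_calibration takes no time and is no camera call; for the wrist camera it gives the pose at the moment of the call.
- bot.job_done(): hands the job in, once; it reports no verdict.
The state is a dict: "clock": time; "qpos": joint angles; "qd": joint speeds; "joint_efforts": joint torques, N m; "position": TCP position; "tool_rot": TCP orientation; "force": force on the tool from outside, world axes, zero at the start; "moment": the same for the moment, N m; "grip_width": finger opening in m.
Only numpy, scipy, OpenCV 4.12 (cv2) and the standard library are available. Lean on these libraries where they do the work, as an engineer would, in place of code of your own. Each camera call takes 0.05 s, during which the arm holds its last target.

## Working session

There is one attempt and no reset: what is moved stays moved. The work goes in short steps, Python scripts to look and compute and a tool call to move; the robot and the scene stay as the last step left them, time stands still between calls to the robot, and variables do not carry over. Pictures are saved under pics/ and viewed, and the job is handed in when it is done.

Besides the shell and the picture viewer there is one more tool, called after "Request:" by a JSON object that holds its "method" and its "body", one argument or row to a line. send_rows: Moves the arm, as the interface text tells. Its arguments: {"type":"object","properties":{"series":{"type":"string"},"force":{"type":"number"}},"required":["series"]}

```bash
mkdir -p pics; ls; cat > h.py <<'E'
import numpy as np, cv2
from scipy.spatial.transform import Rotation as R
from workcell import monitor, cams, bot
def grab(n,f):
    c=cams.get_calibration(n); im=cams.grab_frame(n); cv2.imwrite(f,im[:,:,::-1]); return im,c
E
python3 - <<'E'
from h import *
print(monitor.observe())
for n in ["scene","top","wrist"]:
    im,c=grab(n,f"pics/{n}0.png"); print(n,c)
E
```

```text
pics
{'clock': 0.0, 'qpos': array([ 1.05081232,  0.52201315, -0.03633347,  1.59999413,  0.0211793 ,
        1.02111195, -0.11282158]), 'qd': array([ 6.59312547e-04, -1.47749588e-03, -5.59583983e-04, -4.30270040e-04,
       -7.86785806e-04,  4.67058554e-05, -7.39141294e-04]), 'joint_efforts': array([-1.67314618e-03, -9.27114058e+01,  1.97871633e+00, -3.69940710e+01,
        1.76807446e-02,  8.02093127e-03, -5.66425149e-05]), 'position': array([ 0.27156603, -0.56255704,  0.24173116]), 'tool_rot': array([-1.57085769e+00,  1.14083233e-03, -1.12104972e+00]), 'force': array([-0.21186708,  0.08612091, -0.51900293]), 'moment': array([ 0.03289526, -0.00703129,  0.00924047]), 'grip_width': 0.08523502574299463}
scene {'mtx': array([[493.38018625,   0.        , 278.94427677],
       [  0.        , 493.38018625, 215.4723381 ],
       [  0.        ,   0.        ,   1.        ]]), 'origin': array([ 1.39136442, -0.42546696,  0.89111236]), 'attitude': array([-2.2746392 , -0.00369658,  1.12017391])}
top {'mtx': array([[393.86448011,   0.        , 283.07597136],
       [  0.        , 393.86448011, 216.69693876],
       [  0.        ,   0.        ,   1.        ]]), 'origin': array([ 0.46955164, -0.03984768,  1.20708828]), 'attitude': array([-3.07954091,  0.01865961, -1.58646314])}
wrist {'mtx': array([[325.1922621 ,   0.        , 284.08548118],
       [  0.        , 325.1922621 , 210.98877525],
       [  0.        ,   0.        ,   1.        ]]), 'origin': array([ 0.33260973, -0.53301212,  0.37271791]), 'attitude': array([ 2.86716795e+00,  1.31694502e-03, -1.12051765e+00])}
```

View pics/scene0.png

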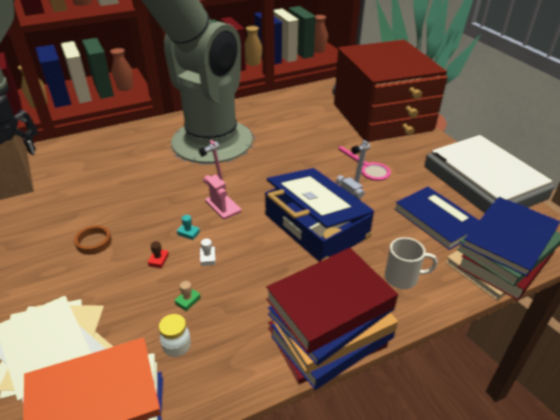

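View pics/top0.png

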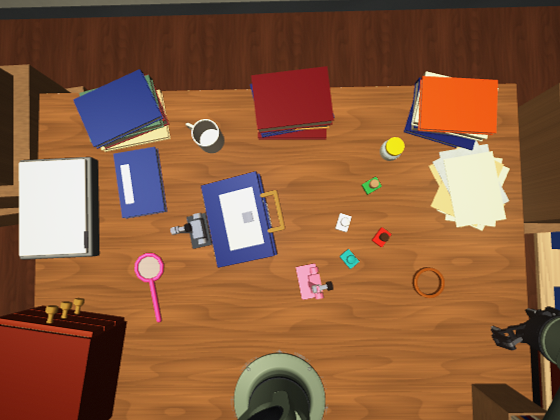

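View pics/wrist0.png

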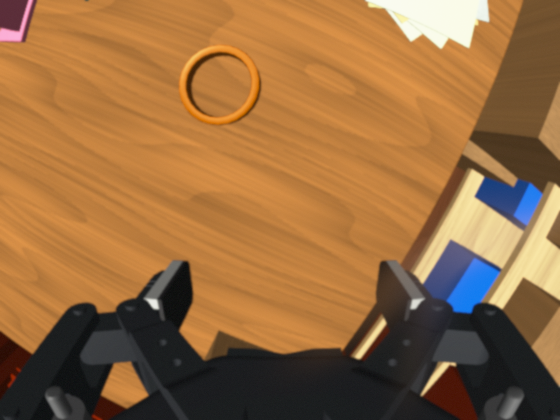

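The top view shows the box near (240,220), its bar at (273,211), and the steel stay at (193,230). The pink stay look-alike is at (310,285). The stamps are red (381,237), turquoise (349,259), white (344,222) and green (372,186). I'll confirm with enlarged crops.

```bash
python3 - <<'E'
import cv2
a=cv2.imread('pics/top0.png')[160:300,160:310]; cv2.imwrite('pics/topc.png',cv2.resize(a,None,fx=4,fy=4,interpolation=cv2.INTER_CUBIC))
a=cv2.imread('pics/scene0.png')[130:320,140:400]; cv2.imwrite('pics/scenec.png',cv2.resize(a,None,fx=3,fy=3,interpolation=cv2.INTER_CUBIC))
a=cv2.imread('pics/top0.png')[170:280,320:420]; cv2.imwrite('pics/topst.png',cv2.resize(a,None,fx=5,fy=5,interpolation=cv2.INTER_CUBIC))
E
```

```text
(no output)
```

View pics/topc.png

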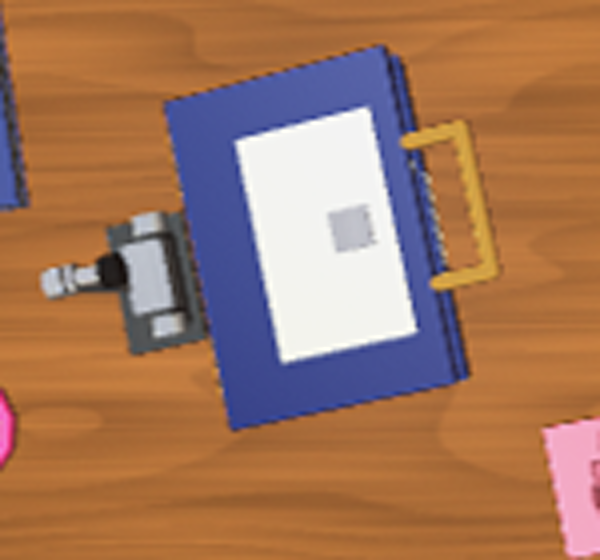

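View pics/scenec.png

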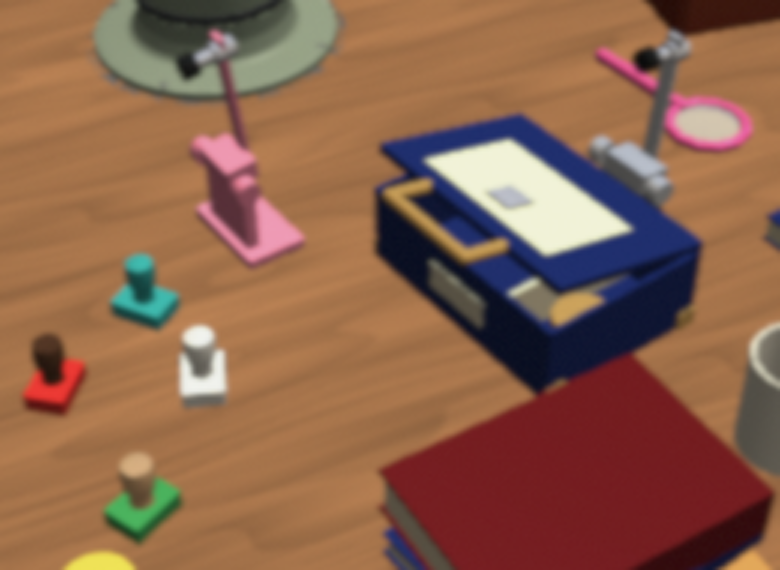

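View pics/topst.png

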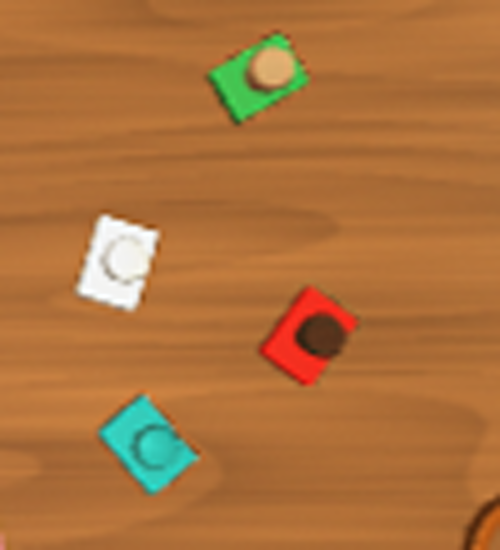

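```bash
cat >> h.py <<'E'
def ray(c,uv):
    K=c['mtx']; v=np.array([(uv[0]-K[0,2])/K[0,0],(uv[1]-K[1,2])/K[1,1],1.]); v/=np.linalg.norm(v)
    return c['origin'],R.from_euler('xyz',c['attitude']).apply(v)
def plane(c,uv,z):
    o,d=ray(c,uv); return o+d*(z-o[2])/d[2]
def tri(c1,u1,c2,u2):
    o1,d1=ray(c1,u1);o2,d2=ray(c2,u2)
    A=np.stack([d1,-d2],1); s=np.linalg.lstsq(A,o2-o1,rcond=None)[0]
    p,q=o1+s[0]*d1,o2+s[1]*d2
    return (p+q)/2,np.linalg.norm(p-q)
def proj(c,p):
    v=R.from_euler('xyz',c['attitude']).inv().apply(np.asarray(p)-c['origin']); w=c['mtx']@v; return w[:2]/w[2]
T=cams.get_calibration('top'); S=cams.get_calibration('scene')
E
python3 - <<'E'
from h import *
np.set_printoptions(precision=4,suppress=True)
t=lambda x,y:(160+x/4-.4,160+y/4-.4); s=lambda x,y:(140+x/3-.3,130+y/3-.3)
for n,a,b in [("barend far(+x)",(466,127),(466,252)),("barend near",(490,272),(393,195)),("bar mid",(479,199),(429,224)),("strike",(352,228),(509,196)),("buffer",(112,270),(646,60)),
 ("hinge cnr +x",(167,103),(698,243)),("hinge cnr -x",(235,430),(519,117)),("front cnr+x",(385,45),(560,287)),("front cnr-x",(457,380),(383,148))]:
    print(n,*tri(T,t(*a),S,s(*b)))
im=cv2.imread('pics/top0.png'); hsv=cv2.cvtColor(im,cv2.COLOR_BGR2HSV)
m=((hsv[...,0]<4)|(hsv[...,0]>176))&(hsv[...,1]>200)&(hsv[...,2]>150)
m[:, :320]=0;m[:,420:]=0;m[:170]=0;m[280:]=0
c=max(cv2.findContours(m.astype(np.uint8),0,1)[0],key=cv2.contourArea)
r=cv2.minAreaRect(c); print(r)
pts=np.array([plane(T,p,.018) for p in cv2.boxPoints(r)]); print(pts,np.linalg.norm(np.diff(pts,axis=0),axis=1),pts.mean(0))
print("handle top",plane(T,(320+321/5-.4,170+334/5-.4),.062))
# table
E
```

```text
barend far(+x) [ 0.6063 -0.0018  0.1401] 0.0026944833072376157
barend near [ 0.5069 -0.0175  0.1325] 0.0003665827230185725
bar mid [ 0.5572 -0.01    0.1354] 0.002374086480696195
strike [0.5388 0.0767 0.1223] 0.0016471378973713885
buffer [0.5093 0.2227 0.2002] 0.0022310609471661398
hinge cnr +x [0.6319 0.2103 0.0929] 0.004048543989753059
hinge cnr -x [0.3992 0.1648 0.0888] 0.0014250486346385912
front cnr+x [0.6649 0.0522 0.1296] 0.0005649150661601234
front cnr-x [0.4338 0.0066 0.1251] 0.001003139983621873
((381.1000061035156, 236.6999969482422), (11.80000114440918, 16.200000762939453), 36.869895935058594)
[[ 0.4703 -0.2832  0.018 ]
 [ 0.5087 -0.3135  0.018 ]
 [ 0.487  -0.341   0.018 ]
 [ 0.4487 -0.3108  0.018 ]] [0.0489 0.0351 0.0488] [ 0.4787 -0.3121  0.018 ]
handle top [ 0.4791 -0.3099  0.062 ]
```

Bar, strike and lid-corner measurements agree with the given sizes (lid angle ≈ 0.25). The red stamp, at top (381,237) with red base and dark handle, is the one meant. The stay meant is the steel one at (193,230), not the pink one. Next I compute the approach above the bar.

```bash
cat >> h.py <<'E'
np.set_printoptions(precision=4,suppress=True)
XH=np.array([-.193,.981,0]);YH=np.array([-.981,-.193,0])
H=np.array([.516,.1855,.08])
def barpos(th): return H+XH*(-.21*np.cos(th)+.005*np.sin(th))+np.array([0,0,.21*np.sin(th)+.005*np.cos(th)])
def rel(p,yaw,base=None,pitch=0):
    s=monitor.observe(); R0=R.from_euler('xyz',s['tool_rot']); p0=s['position']
    R1=R.from_euler('xyz',[-np.pi/2,0,yaw])
    print('now',s['clock'],p0,s['tool_rot'],'F',s['force'],s['grip_width'])
    print('turn',(R0.inv()*R1).as_rotvec(),'shift',1000*R0.inv().apply(np.asarray(p)-p0))
E
python3 - <<'E'
from h import *
print(barpos(.25),barpos(1.7))
rel([.557,-.0105,.24],-1.377)
rel([.557,-.0105,.24],1.765)
E
```

```text
[ 0.555  -0.0129  0.1368] [0.5098 0.2169 0.2876]
now 0.15 [ 0.2716 -0.5627  0.2418] [-1.5709  0.0009 -1.1211] F [-0.3193 -0.298   0.5726] 0.08504640072705463
turn [ 0.0002  0.2559 -0.0008] shift [-373.1839    2.1324  497.0614]
now 0.15 [ 0.2716 -0.5627  0.2418] [-1.5709  0.0009 -1.1211] F [-0.3193 -0.298   0.5726] 0.08504640072705463
turn [-0.0012 -2.8861 -0.0002] shift [-373.1839    2.1324  497.0614]
```

Request:
{"method": "send_rows", "body": {
  "series": "0 0.128 0 -90 0 120 0.42;0 0.256 0 -187 1 248 0.42;0 0.256 0 -280 1 373 0.42;0 0.256 0 -373 2 497 0.42;0 0.256 0 -373 2 497 0.42;0 0.256 0 -373 2 497 0.42;0 0.256 0 -373 2 497 0.42;0 0.256 0 -373 2 497 0.42;0 0.256 0 -373 2 497 0.42;0 0.256 0 -373 2 497 0.42;0 0.256 0 -373 2 497 0.42;0 0.256 0 -373 2 497 0.42;0 0.256 0 -373 2 497 0.42;0 0.256 0 -373 2 497 0.42;0 0.256 0 -373 2 497 0.42;0 0.256 0 -373 2 497 0.42;0 0.256 0 -373 2 497 0.42;0 0.256 0 -373 2 497 0.42;0 0.256 0 -373 2 497 0.42;0 0.256 0 -373 2 497 0.42",
  "force": 30
}}

```text
clock: 1.82
position: [0.5568, -0.0121, 0.2404]
tool_rot: [-1.571, -0.0, -1.379]
force: [0.8, 0.6, 1.1]
grip_width: 0.0356
```

```bash
python3 - <<'E'
from h import *
rel([.557,-.0105,.136],-1.377)
im,c=grab('wrist','pics/w1.png'); print(c); print(monitor.observe()['qpos'])
# fisheye project bar
v=R.from_euler('xyz',c['attitude']).inv().apply(np.array([.557,-.0105,.136])-c['origin'])
a=np.arctan2(np.hypot(v[0],v[1]),v[2]);u=v[:2]/np.hypot(*v[:2])*a*c['mtx'][0,0]+c['mtx'][:2,2];print(u)
E
```

```text
now 1.8167 [ 0.5568 -0.0121  0.2404] [-1.5709 -0.0003 -1.3788] F [0.8016 0.5973 1.1147] 0.03556798275197696
turn [ 0.0001 -0.0018  0.0003] shift [ -1.5493 104.3819   0.47  ]
{'mtx': array([[325.1923,   0.    , 284.0855],
       [  0.    , 325.1923, 210.9888],
       [  0.    ,   0.    ,   1.    ]]), 'origin': array([0.6234, 0.001 , 0.3713]), 'attitude': array([ 2.8671, -0.0001, -1.3783])}
[ 0.0335  0.4188 -0.1597  1.7785  0.0798  0.9505 -1.5378]
[282.1376 212.3368]
```

View pics/w1.png

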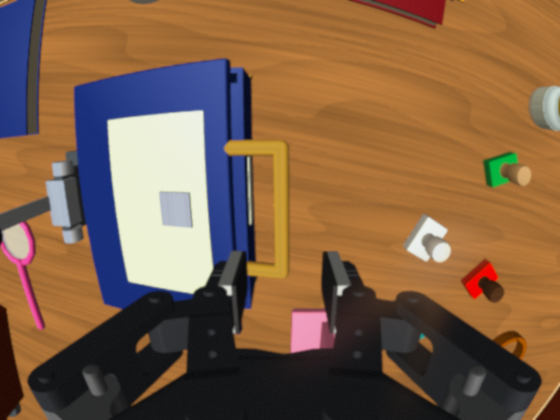

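Bar runs vertically at column 281, rows 145–275, midpoint (281,210), against a prediction of (282,212). It is aligned with the jaws, so I descend.

Request:
{"method": "send_rows", "body": {
  "series": "0 0 0 -1 30 0 0.42;0 0 0 -1 60 0 0.42;0 0 0 -1 85 0 0.42;0 0 0 -1 100 0 0.42;0 0 0 -1 110 0 0.42;0 0 0 -1 110 0 0.42;0 0 0 -1 110 0 0.42;0 0 0 -1 110 0 0.42"
}}

```text
clock: 2.53
position: [0.5575, -0.01, 0.1314]
tool_rot: [-1.569, -0.0, -1.377]
force: [0.4, 0.2, -0.0]
grip_width: 0.0361
```

```bash
python3 - <<'E'
from h import *
rel([.557,-.0105,.130],-1.377)
im,c=grab('wrist','pics/w2.png');im,c=grab('scene','pics/s2.png')
a=cv2.imread('pics/s2.png')[130:290,200:400]; cv2.imwrite('pics/s2c.png',cv2.resize(a,None,fx=3.5,fy=3.5,interpolation=cv2.INTER_CUBIC))
E
```

```text
now 2.5333 [ 0.5575 -0.01    0.1314] [-1.5693 -0.0003 -1.3774] F [ 0.3764  0.2449 -0.0038] 0.036053132153303254
turn [-0.0015 -0.0004  0.0003] shift [ 0.3431  1.429  -0.6089]
```

View pics/s2c.png

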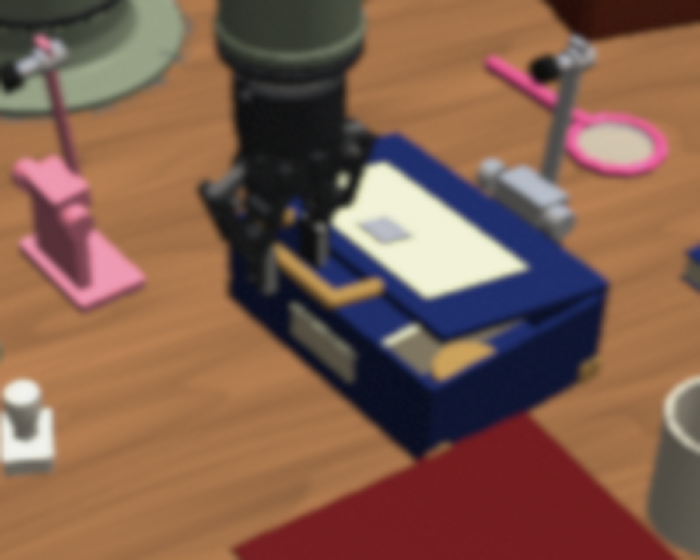

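View pics/w2.png

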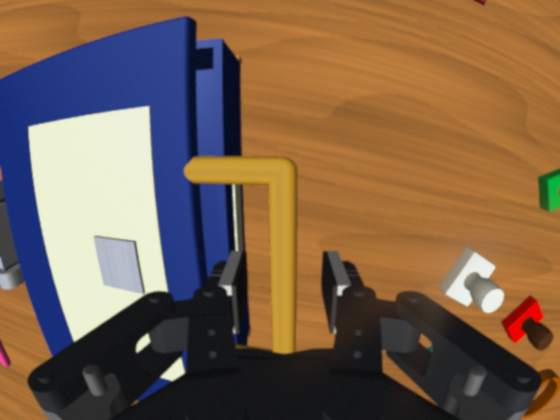

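The fingers straddle the bar: jaws at columns 240 and 328, bar at 283, with clearance to the lid edge. Closing now.

Request:
{"method": "send_rows", "body": {
  "series": "0 0 0 0 0 0 0.05;0 0 0 0 0 0 0;0 0 0 0 0 0 0;0 0 0 0 0 0 0;0 0 0 0 0 0 0;0 0 0 0 0 0 0",
  "force": 30
}}

```text
clock: 3.13
position: [0.5572, -0.0099, 0.1304]
tool_rot: [-1.57, -0.0, -1.377]
force: [1.7, 1.1, 1.1]
grip_width: 0.0106
```

```bash
python3 - <<'E'
from h import *
s=monitor.observe(); print(s['grip_width'],s['force'],s['position'])
p=s['position']; 
bc=p.copy()  # bar at some offset below/above
R0=R.from_euler('xyz',s['tool_rot'])
b0=barpos(.25)
for i,th in enumerate(np.arange(.25,1.81,.05)):
    d=R0.inv().apply(barpos(th)-b0)*1000; print(round(th,2),d.round(1))
E
```

```text
0.010589285050609087 [1.729  1.0664 1.0572] [ 0.5572 -0.0099  0.1304]
0.25 [0. 0. 0.]
0.3 [ -3.1 -10.    0. ]
0.35 [ -6.7 -19.9   0. ]
0.4 [-10.8 -29.6   0. ]
0.45 [-15.3 -39.    0. ]
0.5 [-20.3 -48.3   0. ]
0.55 [-25.8 -57.2   0. ]
0.6 [-31.7 -65.9   0. ]
0.65 [-38.1 -74.3   0. ]
0.7 [-44.8 -82.3   0. ]
0.75 [-52. -90.   0.]
0.8 [-59.5 -97.3   0. ]
0.85 [ -67.4 -104.3    0. ]
0.9 [ -75.6 -110.8    0. ]
0.95 [ -84.1 -116.9    0. ]
1.0 [ -93.  -122.6    0. ]
1.05 [-102.1 -127.8    0. ]
1.1 [-111.4 -132.6    0. ]
1.15 [-121.  -136.9    0. ]
1.2 [-130.8 -140.7    0. ]
1.25 [-140.7 -144.1    0. ]
1.3 [-150.8 -146.9   -0. ]
1.35 [-161.1 -149.2   -0. ]
1.4 [-171.4 -151.    -0. ]
1.45 [-181.9 -152.3   -0. ]
1.5 [-192.3 -153.    -0. ]
1.55 [-202.8 -153.3   -0. ]
1.6 [-213.3 -153.    -0. ]
1.65 [-223.8 -152.2   -0. ]
1.7 [-234.2 -150.8   -0. ]
1.75 [-244.5 -149.    -0. ]
1.8 [-254.8 -146.6   -0.1]
```

Request:
{"method": "send_rows", "body": {
  "series": "0 0 0 -3 -10 0 0;0 0 0 -7 -20 0 0;0 0 0 -11 -30 0 0;0 0 0 -15 -39 0 0;0 0 0 -20 -48 0 0;0 0 0 -26 -57 0 0;0 0 0 -32 -66 0 0;0 0 0 -38 -74 0 0;0 0 0 -45 -82 0 0;0 0 0 -52 -90 0 0;0 0 0 -60 -97 0 0;0 0 0 -67 -104 0 0;0 0 0 -76 -111 0 0;0 0 0 -76 -111 0 0;0 0 0 -76 -111 0 0"
}}

```text
clock: 4.38
position: [0.544, 0.0593, 0.2443]
tool_rot: [-1.567, -0.007, -1.381]
force: [-2.5, -33.0, 38.8]
grip_width: 0.011
```

```bash
python3 - <<'E'
from h import *
s=monitor.observe(); print(s['grip_width'],s['force'],s['position'],barpos(.9)-barpos(.25)+[.5572,-.0099,.1304])
im,c=grab('scene','pics/s3.png')
a=im[60:290,200:400,::-1]; cv2.imwrite('pics/s3c.png',cv2.resize(a,None,fx=2.5,fy=2.5,interpolation=cv2.INTER_CUBIC))
R0=R.from_euler('xyz',s['tool_rot'])
for i,th in enumerate(np.arange(.9,1.9,.05)):
    d=R0.inv().apply(barpos(th)-barpos(.9))*1000; print(round(th,2),d.round(1))
E
```

```text
0.01099119368013098 [ -2.4656 -33.0219  38.8479] [0.544  0.0593 0.2443] [0.5426 0.0643 0.2412]
0.9 [0. 0. 0.]
0.95 [-8.5 -6.2 -0. ]
1.0 [-17.3 -11.9  -0. ]
1.05 [-26.3 -17.2  -0.1]
1.1 [-35.7 -22.1  -0.1]
1.15 [-45.2 -26.4  -0.1]
1.2 [-55.  -30.3  -0.2]
1.25 [-64.9 -33.7  -0.2]
1.3 [-75.  -36.6  -0.2]
1.35 [-85.2 -39.   -0.3]
1.4 [-95.6 -40.9  -0.3]
1.45 [-106.   -42.2   -0.4]
1.5 [-116.4  -43.    -0.4]
1.55 [-126.9  -43.3   -0.5]
1.6 [-137.4  -43.1   -0.5]
1.65 [-147.9  -42.4   -0.6]
1.7 [-158.3  -41.1   -0.6]
1.75 [-168.7  -39.3   -0.7]
1.8 [-178.9  -37.    -0.8]
1.85 [-189.   -34.2   -0.8]
```

View pics/s3c.png

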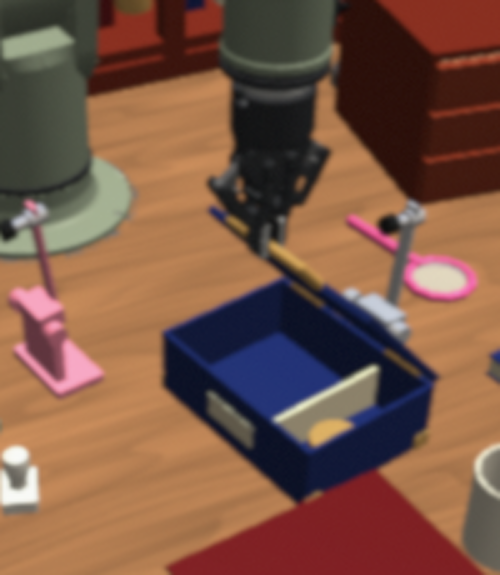

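The arc is about 5 mm too tight radially: 50 N radial from starting the model at 0.25. The chord of the measured motion gives θ0≈0.205 and θ now≈0.854. Re-plan from the measured pose.

```bash
python3 - <<'E'
from h import *
s=monitor.observe()
R0=R.from_euler('xyz',[-1.570,0,-1.377])
cmd=np.array([.5426,.0643,.2412])
print(R0.inv().apply(s['position']-cmd)*1000, s['force'])
for i,th in enumerate(np.arange(.854,1.4,.05)):
    d=R0.inv().apply(s['position']-cmd+barpos(th)-barpos(.854))*1000; print(round(th,2),d.round(1))
E
```

```text
[ 5.3376 -2.9394  0.3903] [ -3.5768 -33.5196  39.4868]
0.85 [ 5.3 -2.9  0.4]
0.9 [-2.9 -9.4  0.4]
0.95 [-11.5 -15.5   0.4]
1.0 [-20.3 -21.2   0.4]
1.05 [-29.4 -26.4   0.4]
1.1 [-38.8 -31.1   0.4]
1.15 [-48.4 -35.4   0.4]
1.2 [-58.2 -39.2   0.4]
1.25 [-68.2 -42.4   0.4]
1.3 [-78.3 -45.2   0.4]
1.35 [-88.6 -47.5   0.4]
```

Request:
{"method": "send_rows", "body": {
  "series": "0 0 0 3 -2 0 0;0 0 0 5 -3 0 0;0 0 0 5 -3 0 0;0 0 0 5 -3 0 0"
}}

```text
clock: 4.77
position: [0.5438, 0.059, 0.2448]
tool_rot: [-1.57, -0.001, -1.378]
force: [2.5, -6.6, 7.6]
grip_width: 0.0108
```

```bash
python3 - <<'E'
from h import *
s=monitor.observe();print(s['position'],s['tool_rot'],s['force'],s['grip_width'])
E
```

```text
[0.5438 0.059  0.2448] [-1.5697 -0.001  -1.3777] [ 2.4644 -6.593   7.5878] 0.010757750556250034
```

Request:
{"method": "send_rows", "body": {
  "series": "0 0 0 -4 -4 0 0;0 0 0 -8 -7 0 0;0 0 0 -16 -13 0 0;0 0 0 -25 -19 0 0;0 0 0 -34 -24 0 0;0 0 0 -44 -29 0 0;0 0 0 -53 -33 0 0;0 0 0 -63 -37 0 0;0 0 0 -73 -40 0 0;0 0 0 -83 -43 0 0;0 0 0 -83 -43 0 0;0 0 0 -83 -43 0 0"
}}

```text
clock: 5.77
position: [0.5271, 0.1421, 0.2878]
tool_rot: [-1.571, 0.0, -1.376]
force: [-0.9, -1.9, 10.4]
grip_width: 0.0108
```

```bash
python3 - <<'E'
from h import *
from scipy.optimize import least_squares
s=monitor.observe();print(s['position'],s['tool_rot'],s['force'],s['grip_width'])
P=np.array([[.5572,-.0099,.1304],[.5438,.059,.2448],s['position']]); 
u=P@XH; z=P[:,2]
# circle through the three TCP points
f=lambda q:np.hypot(u-q[0],z-q[1])-.21006
q=least_squares(f,[H@XH,.08]).x; print(q,f(q),'th',np.pi/2-np.arctan2(u-q[0],z-q[1])*1 -0)
print('angle from shut', np.arctan2(z-q[1],-(u-q[0]))-.0238, H@XH)
im,c=grab('scene','pics/s4.png')
a=im[60:290,200:400,::-1]; cv2.imwrite('pics/s4c.png',cv2.resize(a,None,fx=2.5,fy=2.5,interpolation=cv2.INTER_CUBIC))
E
```

```text
[0.5271 0.1421 0.2878] [-1.5706  0.0002 -1.3759] [-0.8684 -1.8739 10.4212] 0.010767727123301537
[0.0876 0.0837] [ 0.     -0.0001  0.0001] th [2.9176 2.2672 1.8108]
angle from shut [0.2002 0.8506 1.307 ] 0.08238749999999999
```

View pics/s4c.png

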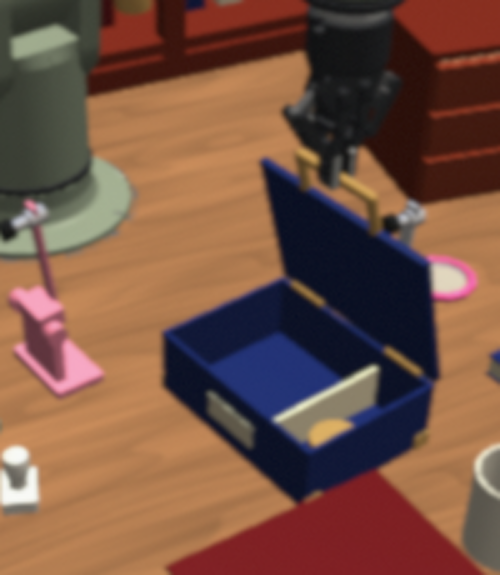

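```bash
cat >> h.py <<'E'
C=np.array([.0876,.0837])
def off(t0,t1):
    g=lambda t:np.array([-np.cos(t+.0238),np.sin(t+.0238)])*210.06
    d=g(t1)-g(t0); return np.array([-d[0],-d[1]])  # tool x, tool y
def stat():
    s=monitor.observe();u=s['position']@XH-C[0];z=s['position'][2]-C[1]
    th=np.arctan2(z,-u)-.0238
    t=np.array([np.sin(th),np.cos(th)]); r=np.array([-np.cos(th),np.sin(th)])
    F=np.array([s['force']@XH,s['force'][2]])
    print('t',s['clock'],'th',th,'rad',np.hypot(u,z)*1000,'Ftan',F@t,'Frad',F@r,s['grip_width'],s['position'],s['force'])
    return th
E
python3 - <<'E'
from h import *
th=stat()
for t in [1.33,1.35,1.37,1.39,1.41,1.43]: print(t,off(th,t))
E
```

```text
t 5.8167 th 1.3061273957570028 rad 210.17004250009717 Ftan 1.5831204239758387 Frad 11.01957827605896 0.010648861331946875 [0.5271 0.1419 0.2878] [-1.0812 -1.5936 11.05  ]
1.33 [-4.8837 -1.138 ]
1.35 [-8.9952 -2.0014]
1.37 [-13.1231  -2.7824]
1.39 [-17.2658  -3.4808]
1.41 [-21.4216  -4.0961]
1.43 [-25.5889  -4.6282]
```

Request:
{"method": "send_rows", "body": {
  "series": "0 0 0 -3 -1.6 0 0;0 0 0 -6 -2.4 0 0;0 0 0 -9 -3 0 0;0 0 0 -12 -3.6 0 0;0 0 0 -15 -4.1 0 0;0 0 0 -18 -4.6 0 0;0 0 0 -21 -5 0 0;0 0 0 -23 -5.3 0 0;0 0 0 -25 -5.6 0 0;0 0 0 -25 -5.6 0 0;0 0 0 -25 -5.6 0 0"
}}

```text
clock: 6.73
position: [0.5222, 0.1663, 0.293]
tool_rot: [-1.571, 0.001, -1.377]
force: [-2.9, 0.1, 3.0]
grip_width: 0.0106
```

```bash
python3 - <<'E'
from h import *
th=stat()
for t in np.arange(1.44,1.75,.02): print(t,off(th,t))
E
```

```text
t 6.7333 th 1.4268600379791099 rad 210.8109462903858 Ftan 1.0788748918385518 Frad 2.8691961685206593 0.010632394610349555 [0.5222 0.1663 0.293 ] [-2.8776  0.1027  2.9943]
1.44 [-2.7424 -0.3128]
1.46 [-6.9238 -0.7196]
1.48 [-11.1124  -1.0428]
1.5 [-15.3068  -1.2821]
1.52 [-19.505   -1.4375]
1.54 [-23.7055  -1.5089]
1.56 [-27.9066  -1.4963]
1.58 [-32.1067  -1.3997]
1.6 [-36.3039  -1.219 ]
1.62 [-40.4967  -0.9545]
1.6400000000000001 [-44.6834  -0.6062]
1.6600000000000001 [-48.8622  -0.1743]
1.6800000000000002 [-53.0316   0.3412]
1.7000000000000002 [-57.1899   0.9399]
1.7200000000000002 [-61.3353   1.6217]
1.7400000000000002 [-65.4663   2.3862]
```

Request:
{"method": "send_rows", "body": {
  "series": "0 0 0 -1.5 -0.1 0 0;0 0 0 -3 -0.3 0 0;0 0 0 -4.5 -0.5 0 0;0 0 0 -6 -0.6 0 0;0 0 0 -7 -0.7 0 0;0 0 0 -8 -0.8 0 0;0 0 0 -8 -0.8 0 0;0 0 0 -8 -0.8 0 0"
}}

```text
clock: 7.4
position: [0.5208, 0.1735, 0.2939]
tool_rot: [-1.571, -0.0, -1.377]
force: [-4.3, -2.9, 5.1]
grip_width: 0.0107
```

```bash
python3 - <<'E'
from h import *
th=stat()
im,c=grab('scene','pics/s5.png');im2,c=grab('top','pics/t5.png')
a=im[60:230,270:400,::-1]; cv2.imwrite('pics/s5c.png',np.hstack([cv2.resize(a,None,fx=3.3,fy=3.3,interpolation=cv2.INTER_CUBIC)]))
E
```

```text
t 7.4 th 1.4621935648416649 rad 210.92063233175583 Ftan -1.492650683020712 Frad 5.288294445521598 0.010720681785663882 [0.5208 0.1735 0.2939] [-4.2647 -2.9359  5.0954]
```

View pics/s5c.png

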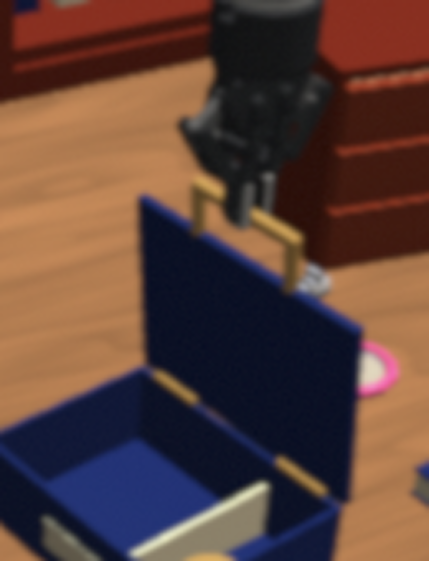

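Request:
{"method": "send_rows", "body": {
  "series": "0 0 0 -1.5 -0.1 0 0;0 0 0 -3 -0.2 0 0;0 0 0 -4.5 -0.3 0 0;0 0 0 -6 -0.4 0 0;0 0 0 -7 -0.5 0 0;0 0 0 -8 -0.5 0 0;0 0 0 -8 -0.5 0 0;0 0 0 -8 -0.5 0 0"
}}

```text
clock: 8.17
position: [0.5193, 0.1816, 0.2942]
tool_rot: [-1.571, 0.0, -1.377]
force: [-3.7, -3.0, 3.4]
grip_width: 0.0108
```

```bash
python3 - <<'E'
from h import *
th=stat()
E
```

```text
t 8.1667 th 1.5012563307723406 rad 210.72670255914446 Ftan -2.020535680852676 Frad 3.539278458717121 0.010814529067529529 [0.5193 0.1816 0.2942] [-3.7132 -3.0359  3.3903]
```

Still free, with the tangential force at −2 N as for swinging. Continuing.

Request:
{"method": "send_rows", "body": {
  "series": "0 0 0 -1.5 0 0 0;0 0 0 -3 -0.1 0 0;0 0 0 -4.5 -0.1 0 0;0 0 0 -6 -0.2 0 0;0 0 0 -7 -0.2 0 0;0 0 0 -8 -0.2 0 0;0 0 0 -8 -0.2 0 0;0 0 0 -8 -0.2 0 0"
}}

```text
clock: 8.83
position: [0.5178, 0.1895, 0.2944]
tool_rot: [-1.571, 0.0, -1.377]
force: [-1.7, -1.3, 1.6]
grip_width: 0.0104
```

```bash
python3 - <<'E'
from h import *
th=stat()
E
```

```text
t 8.8333 th 1.5393153761125429 rad 210.67593215102016 Ftan -0.9365719772999028 Frad 1.6564921391905618 0.010364973939872872 [0.5178 0.1895 0.2944] [-1.7188 -1.3455  1.6262]
```

Request:
{"method": "send_rows", "body": {
  "series": "0 0 0 -1.5 0 0 0;0 0 0 -3 0 0 0;0 0 0 -4.5 0 0 0;0 0 0 -6 0 0 0;0 0 0 -7 0 0 0;0 0 0 -8 0.1 0 0;0 0 0 -8 0.1 0 0;0 0 0 -8 0.1 0 0"
}}

```text
clock: 9.5
position: [0.5163, 0.1975, 0.2944]
tool_rot: [-1.571, 0.0, -1.377]
force: [-2.8, -0.8, 2.2]
grip_width: 0.0101
```

```bash
python3 - <<'E'
from h import *
th=stat()
E
```

```text
t 9.5 th 1.5779417495707204 rad 210.78862017927077 Ftan -0.26020811145484524 Frad 2.2363041292393864 0.010143500389129445 [0.5163 0.1975 0.2944] [-2.8337 -0.8064  2.2381]
```

Request:
{"method": "send_rows", "body": {
  "series": "0 0 0 -1.5 0 0 0;0 0 0 -3 0.1 0 0;0 0 0 -4.5 0.2 0 0;0 0 0 -6 0.3 0 0;0 0 0 -7 0.3 0 0;0 0 0 -8 0.4 0 0;0 0 0 -8 0.4 0 0;0 0 0 -8 0.4 0 0"
}}

```text
clock: 10.17
position: [0.5147, 0.2053, 0.2938]
tool_rot: [-1.571, 0.0, -1.377]
force: [-1.4, -0.9, 0.0]
grip_width: 0.0104
```

```bash
python3 - <<'E'
from h import *
th=stat()
E
```

```text
t 10.1667 th 1.6155303801357148 rad 210.58613649298954 Ftan -0.5856248033448218 Frad 0.0010935111148615056 0.01037156185484759 [0.5147 0.2053 0.2938] [-1.3595 -0.8638  0.0273]
```

Request:
{"method": "send_rows", "body": {
  "series": "0 0 0 -1.5 0.1 0 0;0 0 0 -3 0.2 0 0;0 0 0 -4.5 0.3 0 0;0 0 0 -6 0.4 0 0;0 0 0 -7 0.5 0 0;0 0 0 -8 0.6 0 0;0 0 0 -8 0.6 0 0;0 0 0 -8 0.6 0 0"
}}

```text
clock: 10.83
position: [0.5132, 0.2131, 0.2932]
tool_rot: [-1.571, 0.0, -1.377]
force: [-0.9, -2.5, -1.5]
grip_width: 0.0107
```

```bash
python3 - <<'E'
from h import *
th=stat()
im,c=grab('wrist','pics/w6.png');im,c=grab('scene','pics/s6.png')
E
```

```text
t 10.8333 th 1.6534483022577102 rad 210.7331310223911 Ftan -2.1448347906443512 Frad -1.7166542375939717 0.010711846236139612 [0.5132 0.2131 0.2932] [-0.9353 -2.5074 -1.5337]
```

View pics/w6.png

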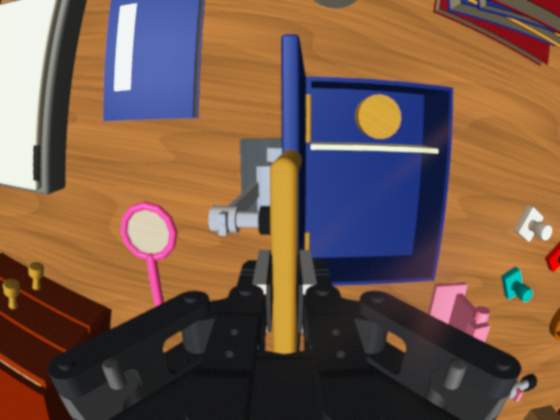

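The wrist view shows the black buffer at (265,220) right beside the lid's outer face. Contact is close, so I use shorter steps.

Request:
{"method": "send_rows", "body": {
  "series": "0 0 0 -1 0.1 0 0;0 0 0 -2 0.2 0 0;0 0 0 -3 0.3 0 0;0 0 0 -4 0.4 0 0;0 0 0 -4 0.4 0 0;0 0 0 -4 0.4 0 0"
}}

```text
clock: 11.43
position: [0.5124, 0.217, 0.2929]
tool_rot: [-1.571, 0.0, -1.377]
force: [-2.1, -1.8, -0.6]
grip_width: 0.0107
```

```bash
python3 - <<'E'
from h import *
th=stat()
E
```

```text
t 11.4333 th 1.6725873534216023 rad 210.87577407628925 Ftan -1.3342290567864479 Frad -0.6931479051840412 0.010676236940396756 [0.5124 0.217  0.2929] [-2.1342 -1.8447 -0.554 ]
```

Request:
{"method": "send_rows", "body": {
  "series": "0 0 0 -1 0.1 0 0;0 0 0 -2 0.2 0 0;0 0 0 -3 0.3 0 0;0 0 0 -4 0.4 0 0;0 0 0 -4 0.4 0 0;0 0 0 -4 0.4 0 0"
}}

```text
clock: 11.93
position: [0.5117, 0.2209, 0.2925]
tool_rot: [-1.571, 0.0, -1.377]
force: [-2.8, -2.9, 1.4]
grip_width: 0.0106
```

```bash
python3 - <<'E'
from h import *
th=stat()
E
```

```text
t 11.9333 th 1.6912305904363907 rad 210.99794817933 Ftan -2.451179330689203 Frad 1.1474323334978536 0.01060325603603468 [0.5117 0.2209 0.2925] [-2.8005 -2.891   1.4336]
```

Request:
{"method": "send_rows", "body": {
  "series": "0 0 0 -1 0.1 0 0;0 0 0 -2 0.3 0 0;0 0 0 -3 0.4 0 0;0 0 0 -4 0.5 0 0;0 0 0 -4 0.5 0 0;0 0 0 -4 0.5 0 0"
}}

```text
clock: 12.43
position: [0.511, 0.2242, 0.292]
tool_rot: [-1.571, -0.001, -1.377]
force: [-1.4, -5.5, 1.8]
grip_width: 0.0107
```

```bash
python3 - <<'E'
from h import *
th=stat()
im,c=grab('wrist','pics/w7.png'); cv2.imwrite('pics/w7c.png',cv2.resize(im[130:270,180:340,::-1],None,fx=4,fy=4,interpolation=cv2.INTER_CUBIC))
stat()
E
```

```text
t 12.4333 th 1.7074677360505852 rad 210.9887855176724 Ftan -5.315288849668749 Frad 1.1301229942084157 0.010722057486894358 [0.511  0.2242 0.292 ] [-1.4237 -5.4909  1.8438]
t 12.4833 th 1.7074102212989677 rad 210.97412070270775 Ftan -5.69985070536026 Frad 2.0966303077996997 0.010585455264960674 [0.511  0.2242 0.292 ] [-1.1435 -5.69    2.8534]
```

View pics/w7c.png

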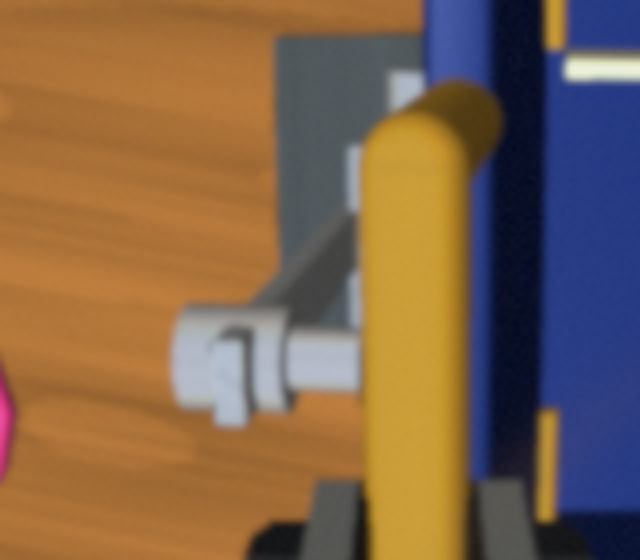

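Contact: the tangential force rose to −5.5 N. About −8 N is needed.

Request:
{"method": "send_rows", "body": {
  "series": "0 0 0 -0.7 0.1 0 0;0 0 0 -1.4 0.2 0 0;0 0 0 -2.1 0.3 0 0;0 0 0 -3 0.4 0 0;0 0 0 -3 0.4 0 0;0 0 0 -3 0.4 0 0;0 0 0 -3 0.4 0 0"
}}

```text
clock: 13.07
position: [0.5105, 0.2268, 0.2917]
tool_rot: [-1.571, -0.001, -1.378]
force: [-2.0, -7.8, 3.8]
grip_width: 0.0104
```

```bash
python3 - <<'E'
from h import *
th=stat()
E
```

```text
t 13.0667 th 1.7200991945619433 rad 211.1153066271015 Ftan -7.722740213911241 Frad 2.6664242094988584 0.010374781851058635 [0.5105 0.2268 0.2917] [-2.0123 -7.7763  3.7855]
```

Request:
{"method": "send_rows", "body": {
  "series": "0 0 0 -0.5 0.1 0 0;0 0 0 -0.5 0.1 0 0;0 0 0 -0.5 0.1 0 0;0 0 0 -0.5 0.1 0 0;0 0 0 -0.5 0.1 0 0;0 0 0 -0.5 0.1 0 0;0 0 0 -0.5 0.1 0 0;0 0 0 -0.5 0.1 0 0;0 0 0 -0.5 0.1 0 0;0 0 0 -0.5 0.1 0 0;0 0 0 -0.5 0.1 0 0;0 0 0 -0.5 0.1 0 0"
}}

```text
clock: 14.07
position: [0.5104, 0.2272, 0.2916]
tool_rot: [-1.571, -0.001, -1.378]
force: [-1.6, -7.9, 4.1]
grip_width: 0.0107
```

```bash
python3 - <<'E'
from h import *
th=stat()
E
```

```text
t 14.0667 th 1.7218897440596457 rad 211.10640110170363 Ftan -8.014179974282813 Frad 2.899348119497672 0.01070590634105781 [0.5104 0.2272 0.2916] [-1.6173 -7.9496  4.0726]
```

Request:
{"method": "send_rows", "body": {
  "series": "0 0 0 0 0 0 0.45;0 0 0 0 0 0 0.45;0 0 0 0 0 0 0.45;0 0 0 0 0 0 0.45;0 0 0 0 0 0 0.45;0 0 0 0 0 0 0.45;0 0 0 0 0 0 0.45"
}}

```text
clock: 14.65
position: [0.5102, 0.2282, 0.2915]
tool_rot: [-1.571, 0.0, -1.377]
force: [0.4, -0.7, -0.1]
grip_width: 0.0383
```

```bash
python3 - <<'E'
from h import *
stat()
im,c=grab('wrist','pics/w8.png')
E
```

```text
t 14.65 th 1.72677803380873 rad 211.19795029597316 Ftan -0.7026467835893142 Frad -0.24605492347831912 0.03827495957174949 [0.5102 0.2282 0.2915] [ 0.4467 -0.6586 -0.1339]
```

View pics/w8.png

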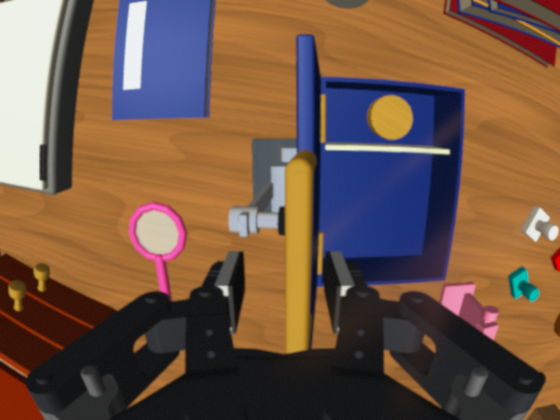

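Lid rests against the buffer at (278,220) and the bar at column 300 is free between the jaws. Retreating upward, then on to the stamp.

```bash
python3 - <<'E'
from h import *
rel([.5102,.2282,.375],-1.377)
rel([.479,-.311,.16],-1.377)
E
```

```text
now 14.7 [0.5102 0.2281 0.2915] [-1.5708  0.0001 -1.377 ] F [-0.1018  0.07    1.3769] 0.03886792229766112
turn [-0.      0.     -0.0001] shift [ -0.0804 -83.4885  -0.03  ]
now 14.7 [0.5102 0.2281 0.2915] [-1.5708  0.0001 -1.377 ] F [-0.1018  0.07    1.3769] 0.03886792229766112
turn [-0.      0.     -0.0001] shift [ 523.0337  131.4606 -134.5051]
```

Request:
{"method": "send_rows", "body": {
  "series": "0 0 0 0 -15 0 0.45;0 0 0 0 -35 0 0.45;0 0 0 0 -60 0 0.45;0 0 0 0 -85 0 0.45;0 0 0 0 -85 0 0.45;0 0 0 0 -85 0 0.45;0 0 0 0 -85 0 0.45"
}}

```text
clock: 15.28
position: [0.5101, 0.228, 0.376]
tool_rot: [-1.571, -0.0, -1.377]
force: [-0.0, 0.9, -0.5]
grip_width: 0.0383
```

```bash
python3 - <<'E'
from h import *
rel([.479,-.311,.16],-1.377)
im,c=grab('scene','pics/s9.png')
E
```

```text
now 15.2833 [0.5101 0.228  0.376 ] [-1.5712 -0.0001 -1.377 ] F [-0.0001  0.8976 -0.525 ] 0.03831913802121106
turn [0.0004 0.     0.0001] shift [ 522.9033  216.1303 -134.2227]
```

View pics/s9.png

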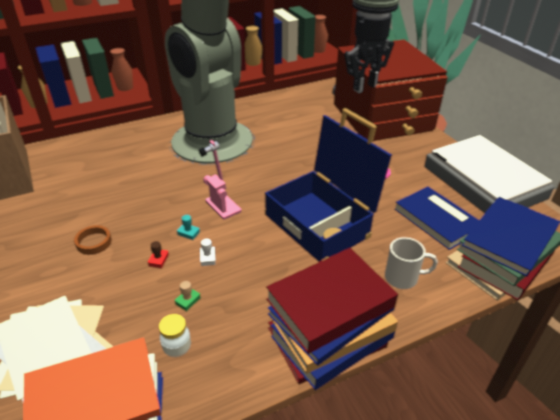

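Request:
{"method": "send_rows", "body": {
  "series": "0 0 0 40 0 -10 0.65;0 0 0 80 0 -20 0.65;0 0 0 120 0 -30 0.65;0 0 0 160 0 -40 0.65;0 0 0 200 0 -51 0.65;0 0 0 240 0 -62 0.65;0 0 0 279 20 -72 0.65;0 0 0 318 40 -82 0.65;0 0 0 357 60 -92 0.65;0 0 0 396 80 -102 0.65;0 0 0 435 110 -112 0.65;0 0 0 470 140 -121 0.65;0 0 0 500 160 -128 0.65;0 0 0 523 176 -134 0.65;0 0 0 523 176 -134 0.65;0 0 0 523 176 -134 0.65;0 0 0 523 176 -134 0.65;0 0 0 523 176 -134 0.65;0 0 0 523 176 -134 0.65;0 0 0 523 176 -134 0.65"
}}

```text
clock: 17.0
position: [0.48, -0.3101, 0.2012]
tool_rot: [-1.57, -0.0, -1.376]
force: [0.9, 0.8, -0.0]
grip_width: 0.0555
```

```bash
python3 - <<'E'
from h import *
rel([.479,-.311,.037],-1.377)
im,c=grab('wrist','pics/w10.png'); c['attitude']; print(c['origin'])
def fp(p):
    v=R.from_euler('xyz',c['attitude']).inv().apply(np.array(p)-c['origin'])
    a=np.arctan2(np.hypot(v[0],v[1]),v[2]);return v[:2]/np.hypot(*v[:2])*a*c['mtx'][0,0]+c['mtx'][:2,2]
print(fp([.479,-.311,.062]),fp([.4787,-.3121,.018]))
for n in ['top']:
    grab(n,'pics/t10.png')
E
```

```text
now 17.0 [ 0.48   -0.3101  0.2012] [-1.5699 -0.0004 -1.3756] F [ 0.9423  0.7722 -0.0016] 0.05554232997604993
turn [-0.0009  0.0014  0.0004] shift [  0.6625 164.1972  -1.3238]
[ 0.5464 -0.2968  0.3322]
[284.9591 203.1718] [285.8652 192.691 ]
```

View pics/w10.png

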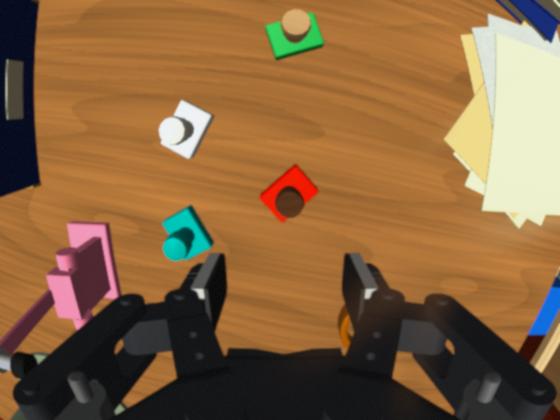

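Red base (288,194) with dark handle top (289,203) is directly under the jaws. White (183,128), turquoise (187,235) and green (295,35) are well clear, so I descend with a +2 mm correction.

Request:
{"method": "send_rows", "body": {
  "series": "0 0 0 2 35 -1 0.65;0 0 0 2 70 -1 0.65;0 0 0 2 100 -1 0.65;0 0 0 2 125 -1 0.65;0 0 0 2 145 -1 0.65;0 0 0 2 158 -1 0.65;0 0 0 2 164 -1 0.65;0 0 0 2 164 -1 0.65;0 0 0 2 164 -1 0.65"
}}

```text
clock: 17.85
position: [0.4793, -0.3133, 0.0373]
tool_rot: [-1.57, -0.001, -1.377]
force: [0.0, 0.0, 0.2]
grip_width: 0.0556
```

Request:
{"method": "send_rows", "body": {
  "series": "0 0 0 0 0 0 0.4;0 0 0 0 0 0 0.3;0 0 0 0 0 0 0.2;0 0 0 0 0 0 0.2;0 0 0 0 0 0 0.2;0 0 0 0 0 0 0.2;0 0 0 0 0 0 0.2",
  "force": 30
}}

```text
clock: 18.43
position: [0.4796, -0.3137, 0.0374]
tool_rot: [-1.569, -0.001, -1.377]
force: [-0.1, -3.0, 8.5]
grip_width: 0.025
```

Request:
{"method": "send_rows", "body": {
  "series": "0 0 0 0 -5 0 0.2;0 0 0 0 -15 0 0.2;0 0 0 0 -30 0 0.2;0 0 0 0 -60 0 0.2;0 0 0 0 -90 0 0.2;0 0 0 0 -120 0 0.2;0 0 0 0 -120 0 0.2;0 0 0 0 -120 0 0.2"
}}

```text
clock: 19.1
position: [0.4794, -0.3134, 0.1586]
tool_rot: [-1.568, -0.002, -1.377]
force: [-1.1, 0.2, -1.9]
grip_width: 0.0251
```

```bash
python3 - <<'E'
from h import *
rel([.501,.070,.157],-1.377)
im,c=grab('scene','pics/s11.png');im,c=grab('wrist','pics/w11.png')
a=cv2.imread('pics/s11.png')[110:290,80:260]; cv2.imwrite('pics/s11c.png',cv2.resize(a,None,fx=3.3,fy=3.3,interpolation=cv2.INTER_CUBIC))
E
```

```text
now 19.1 [ 0.4794 -0.3134  0.1586] [-1.5682 -0.002  -1.377 ] F [-1.0579  0.1848 -1.8548] 0.025145692453524205
turn [-0.0026 -0.      0.002 ] shift [-372.0494    1.1405   94.9733]
```

View pics/s11c.png

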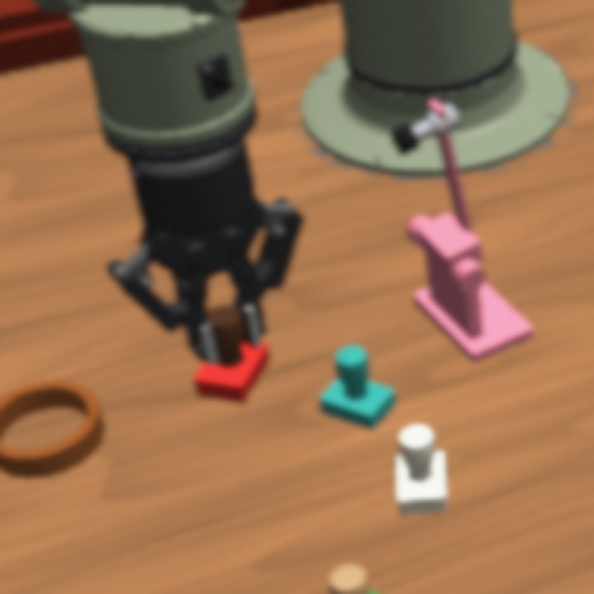

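View pics/w11.png

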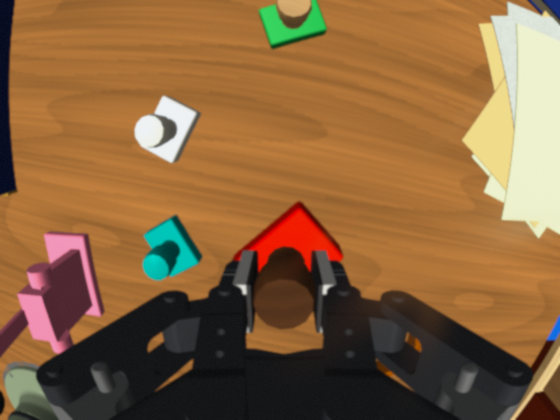

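```bash
python3 - <<'E'
from h import *
im=cv2.imread('pics/t10.png').copy()
B=H-.085*XH; B[2]=0
def bw(x,y,z): return B+x*XH+y*YH+np.array([0,0,z])
for p in [(-.085,-.12,.08),(-.085,.12,.08),(.085,.12,.08),(.085,-.12,.08),(-.08,.115,.005),(.08,.115,.005),(-.08,-.04,.055),(.08,-.04,.055),(-.02,.04,.005)]:
    u=proj(T,bw(*p)); cv2.circle(im,(int(u[0]*8),int(u[1]*8)),8,(0,255,255),-1,shift=3)
print(bw(-.02,.04,0), plane(T,(330,287),.2))
cv2.imwrite('pics/t10c.png',cv2.resize(im[160:300,160:350],None,fx=4,fy=4,interpolation=cv2.INTER_CUBIC))
E
```

```text
[0.497  0.0748 0.    ] [ 0.3523 -0.1379  0.2   ]
```

View pics/t10c.png

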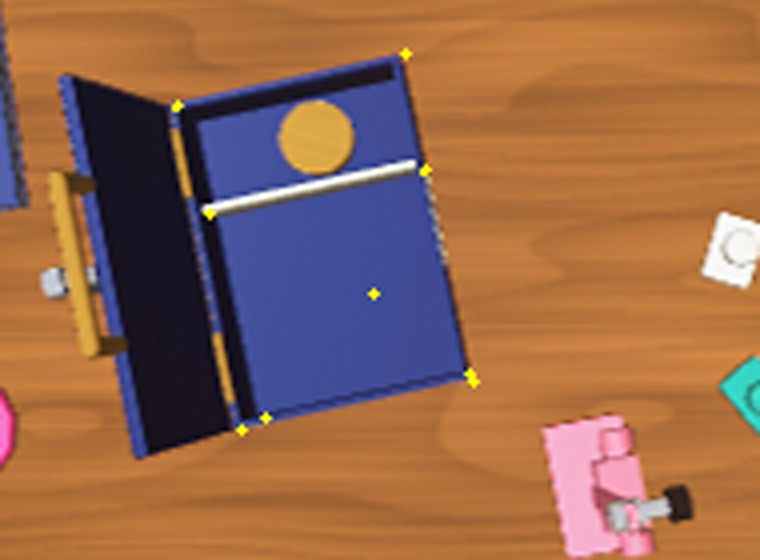

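Box model points fall on the rim, divider and target in the top view. Going across at height.

```bash
python3 - <<'E'
from h import *
rel([.496,.080,.25],-1.377)
E
```

```text
now 19.2 [ 0.4785 -0.3128  0.1562] [-1.5712  0.0005 -1.377 ] F [-0.8773 -0.7078 -2.6684] 0.0249272766450736
turn [ 0.0004  0.     -0.0005] shift [-382.0973  -93.6008   92.8069]
```

Request:
{"method": "send_rows", "body": {
  "series": "0 0 0 -5 -25 1 0.2;0 0 0 -20 -55 5 0.2;0 0 0 -45 -80 11 0.2;0 0 0 -75 -93 18 0.2;0 0 0 -105 -93 26 0.2;0 0 0 -135 -93 33 0.2;0 0 0 -165 -93 40 0.2;0 0 0 -195 -93 48 0.2;0 0 0 -225 -93 55 0.2;0 0 0 -255 -93 62 0.2;0 0 0 -285 -93 69 0.2;0 0 0 -310 -93 75 0.2;0 0 0 -335 -93 81 0.2;0 0 0 -355 -93 86 0.2;0 0 0 -370 -93 90 0.2;0 0 0 -378 -93 92 0.2;0 0 0 -382 -93 93 0.2;0 0 0 -382 -93 93 0.2;0 0 0 -382 -93 93 0.2;0 0 0 -382 -93 93 0.2"
}}

```text
clock: 20.87
position: [0.4965, 0.0785, 0.2493]
tool_rot: [-1.571, -0.0, -1.378]
force: [-0.7, -0.1, -1.6]
grip_width: 0.025
```

```bash
python3 - <<'E'
from h import *
rel([.496,.080,.045],-1.377)
im,c=grab('wrist','pics/w12.png');im,c=grab('scene','pics/s12.png')
E
```

```text
now 20.8667 [0.4965 0.0785 0.2493] [-1.5712 -0.0004 -1.3785] F [-0.738  -0.1052 -1.5519] 0.024961695323920157
turn [ 0.0004 -0.0015  0.0004] shift [ -1.6282 204.342   -0.1448]
```

View pics/w12.png

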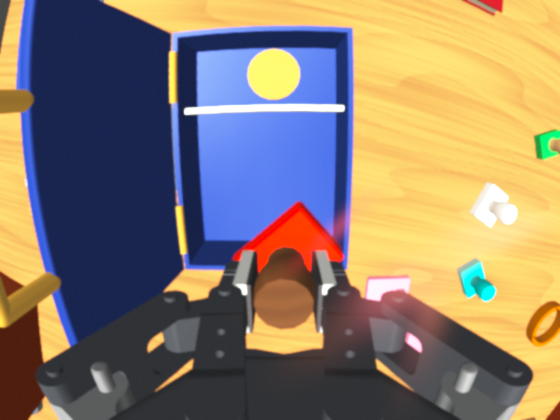

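View pics/s12.png

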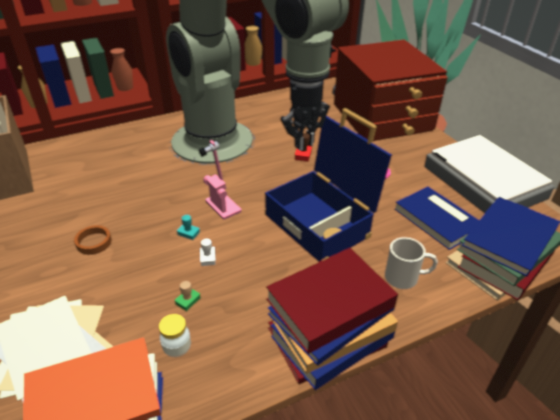

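Request:
{"method": "send_rows", "body": {
  "series": "0 0 0 -1 15 0 0.2;0 0 0 -1 32 0 0.2;0 0 0 -1 50 0 0.2;0 0 0 -1 68 0 0.2;0 0 0 -1 85 0 0.2;0 0 0 -1 100 0 0.2;0 0 0 -1 115 0 0.2;0 0 0 -1 130 0 0.2;0 0 0 -1 145 0 0.2;0 0 0 -1 158 0 0.2;0 0 0 -1 170 0 0.2;0 0 0 -1 180 0 0.2;0 0 0 -1 188 0 0.2;0 0 0 -1 194 0 0.2;0 0 0 -1 197 0 0.2;0 0 0 -1 197 0 0.2;0 0 0 -1 197 0 0.2"
}}

```text
clock: 22.38
position: [0.4965, 0.0807, 0.0528]
tool_rot: [-1.57, 0.0, -1.377]
force: [0.0, 1.4, -1.3]
grip_width: 0.0249
```

Request:
{"method": "send_rows", "body": {
  "series": "0 0 0 0 1 0 0.2;0 0 0 0 2 0 0.2;0 0 0 0 3 0 0.2;0 0 0 0 4 0 0.2;0 0 0 0 5 0 0.2;0 0 0 0 6 0 0.2;0 0 0 0 7 0 0.2;0 0 0 0 7 0 0.2;0 0 0 0 7 0 0.2"
}}

```text
clock: 23.13
position: [0.4963, 0.0807, 0.0454]
tool_rot: [-1.571, 0.0, -1.377]
force: [-0.3, 0.7, -1.8]
grip_width: 0.025
```

Request:
{"method": "send_rows", "body": {
  "series": "0 0 0 0 0.5 0 0.2;0 0 0 0 1 0 0.2;0 0 0 0 1.5 0 0.2;0 0 0 0 2 0 0.2;0 0 0 0 2 0 0.2;0 0 0 0 2 0 0.2"
}}

```text
clock: 23.63
position: [0.4964, 0.0806, 0.0435]
tool_rot: [-1.571, 0.0, -1.377]
force: [0.1, 0.5, -2.0]
grip_width: 0.0252
```

Request:
{"method": "send_rows", "body": {
  "series": "0 0 0 0 0.5 0 0.2;0 0 0 0 1 0 0.2;0 0 0 0 1.5 0 0.2;0 0 0 0 1.5 0 0.2;0 0 0 0 1.5 0 0.2"
}}

```text
clock: 24.05
position: [0.4968, 0.0805, 0.0424]
tool_rot: [-1.57, -0.0, -1.377]
force: [-0.5, -1.6, 7.7]
grip_width: 0.0247
```

The foot is on the floor: the vertical force went from −2 to +7.7 N at z = 0.0424, as expected. Releasing.

Request:
{"method": "send_rows", "body": {
  "series": "0 0 0 0 0 0 0.32;0 0 0 0 0 0 0.36;0 0 0 0 0 0 0.42;0 0 0 0 0 0 0.5;0 0 0 0 0 0 0.55;0 0 0 0 0 0 0.55;0 0 0 0 0 0 0.55;0 0 0 0 0 0 0.55"
}}

```text
clock: 24.72
position: [0.4964, 0.0807, 0.042]
tool_rot: [-1.571, 0.0, -1.377]
force: [-0.6, -0.2, -0.1]
grip_width: 0.0471
```

Request:
{"method": "send_rows", "body": {
  "series": "0 0 0 0 -5 0 0.55;0 0 0 0 -15 0 0.55;0 0 0 0 -30 0 0.55;0 0 0 0 -55 0 0.55;0 0 0 0 -85 0 0.55;0 0 0 0 -120 0 0.55;0 0 0 0 -155 0 0.55;0 0 0 0 -190 0 0.55;0 0 0 0 -220 0 0.55;0 0 0 0 -240 0 0.55;0 0 0 0 -240 0 0.55;0 0 0 0 -240 0 0.55;0 0 0 0 -240 0 0.55"
}}

```text
clock: 25.8
position: [0.4959, 0.0805, 0.2819]
tool_rot: [-1.571, -0.0, -1.377]
force: [-0.4, 0.8, -0.1]
grip_width: 0.0471
```

```bash
python3 - <<'E'
from h import *
s=monitor.observe(); print(s['clock'],s['position'],s['force'],s['grip_width'])
im,c=grab('wrist','pics/w13.png');im,c=grab('scene','pics/s13.png')
a=im[100:260,240:410,::-1]; cv2.imwrite('pics/s13c.png',cv2.resize(a,None,fx=3.5,fy=3.5,interpolation=cv2.INTER_CUBIC))
E
```

```text
25.8 [0.4959 0.0805 0.2819] [-0.3748  0.8362 -0.1392] 0.04705205883817422
```

View pics/w13.png

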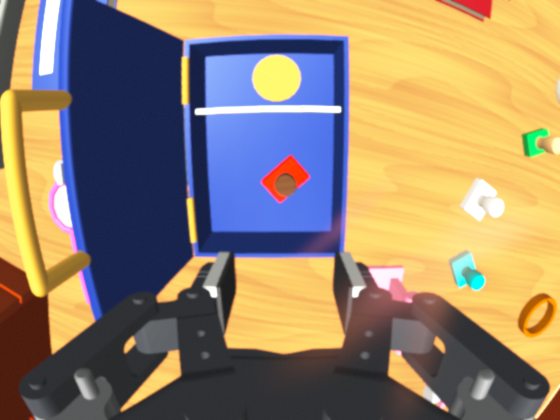

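View pics/s13c.png

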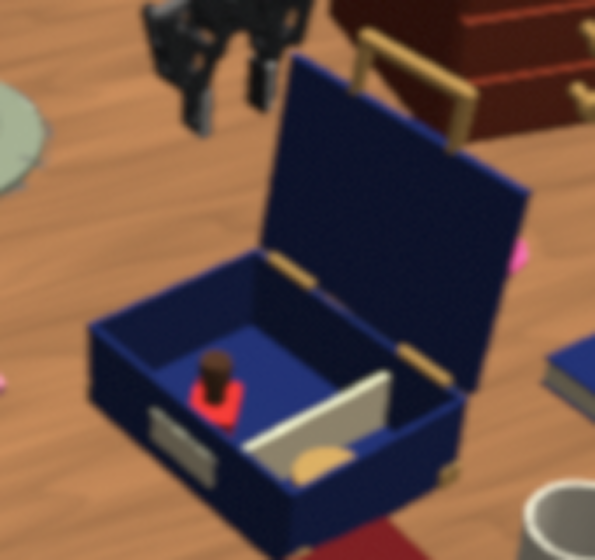

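The stamp stands upright in the larger compartment (wrist view: base (285,180), handle (286,184)), and the lid is up. Last check is that the lid hasn't moved since release.

```bash
python3 - <<'E'
from h import *
a=cv2.imread('pics/s12.png').astype(int);b=cv2.imread('pics/s13.png').astype(int);s9=cv2.imread('pics/s9.png').astype(int)
r=(slice(125,205),slice(345,385))
print(abs(a-b)[r].max(),abs(s9-b)[r].mean(),abs(s9-b)[r].max())
print(monitor.observe()['clock']); bot.job_done()
E
```

```text
6 0.7623958333333334 4
25.9
the job is handed in; nothing more can be done
```

The red stamp stands upright and released in the larger compartment of the blue box. The lid is open against the steel stay's buffer. I handed the job in at about 26 s of the 72 s allowed.

- **Lid:** I swung it up by the bar and met the buffer at about 1.69 to 1.70 rad. I pushed it home with about 8 N at the bar, which I estimate as 10 N on the buffer, and held it there for about 1.5 s before letting go. The force on the buffer is worked out from the wrist force, not measured directly.
- **Stamp:** I set its foot on the box floor, where the floor contact read 7.7 N. The tool was at rest when I opened the jaws.
- **Last checks:** The wrist and scene pictures show the stamp upright inside the larger compartment. Scene pictures taken just after I let go of the lid and again at the end show the lid unmoved. The gripper was clear above the box and the tool force was close to zero.
- **What disagreed:** My first estimate of the lid's starting angle was too large (0.25 against about 0.20 rad). Partway up this loaded the grip with about 50 N along the lid, and I re-planned the swing from the measured positions. After that the force stayed near 10 N or less.
- **Not measured:** I had no direct reading of the small force the released lid still puts on the buffer. I judged it only from the lid not moving and from the wrist picture after release, which shows it touching the buffer.

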